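Dock the cutlery caddy on its counter studs

TASK

Take the wooden cutlery caddy by its dowel handle and lock it onto the stud mount on the counter: lay it lightly on the studs and slide it along the mount until you feel both keyholes drop over the stud heads, then slide it on to the robot's left until it stops and the brass spring catch comes up through its floor. Do not press or ram it hard against the mount, leave everything else on the counter where it is, and let go of the caddy when it is locked.

Things in the scene. Friction and masses are not known exactly. Their poses are not given: they have to be found in the camera images.
- caddy: Loose wooden carrier 164 mm long (its y) x 116 mm wide (x), 0.5 to 0.75 kg. Sides 34 mm high on a flat 4 mm steel floor, end boards up to 96 mm, low divider across the middle; four 2 mm rubber feet near the corners. Origin: centre of the floor's underside, z up. It goes on the mount with its y axis along the mount's y axis, never turned half round; they start less than 30 degrees apart.
- caddy_grip (a point): Middle of the caddy's handle, a round wooden dowel 14 mm thick, 80 mm above the caddy's underside, running along the caddy's y and free for 140 mm; nothing within 40 mm either side. Grip from above, fingers closing along the caddy's x.
- keyhole_a (a point): Centre of the big end of one keyhole, at the floor's underside, 42 mm from the caddy's middle towards its +y (x = 0). Big end 21 mm wide; from it a slot 11 mm wide runs towards the caddy's -y and ends 21.5 mm from this point.
- keyhole_b (a point): The same for the other keyhole, 42 mm from the caddy's middle towards its -y. Its slot too runs towards -y.
- mount: Fixed fitting on the counter: aluminium base 160 (its y) x 72 (x) x 6 mm, origin at the centre of its underside, z up, y to the robot's left. On it a 124 x 60 mm stud plate, top at z = 10 mm, with two headed studs 84 mm apart along y on the line x = 0. The stud plate is clamped with its middle anywhere from y = -15 to +15 mm; where is not reported: find it by feel.
- stud_line (a point): Point above the mount's middle (x = y = 0), at the height of the tops of the stud heads, 21 mm above the counter. Heads 16 mm wide, 5 mm high, bevelled; necks 7 mm thick, 6 mm high. The caddy's underside rides at this height on the heads and drops 11 mm once the big ends are over them (sideways play then 2.5 mm, in the slots 2 mm).
- catch (a joint): Brass spring pin of the stud plate, 8 mm thick, 20 mm beside the middle towards the mount's +x. 0 = up, 5.5 mm above the plate; about 0.0055 when the dropped caddy's floor holds it down (1.4 N). After the drop, sliding the caddy 16 to 18 mm towards the mount's +y brings it home: slots stop at the necks and the pin rises to 0 in a 13 mm hole of the floor.
- stirrer_glass: Bystander, loose: thick tumbler with wooden stirrers, 105 mm wide and 152 mm tall, at the front edge on the left. Origin: centre of its foot.
- spoon_a: Bystander, loose: steel teaspoon, 124 mm, lying in front of the toaster's left end. Origin: its middle, on the counter.

How it is judged:
On the way, in this order (a step that is already met when the one before it is completed fails the run):
1. the caddy's floor has dropped over both stud heads and lies flat on the stud plate, pushing the catch pin down (z of caddy in the frame of mount between 0.008 and 0.0125 m and horizontal distance between caddy and mount below 0.04 m and angle between caddy's own z axis and vertical below 0.035 rad and value of joint catch above 0.0035 m), for 0.05 s.
2. the caddy has been slid home and the catch pin has risen into its hole (z of caddy in the frame of mount below 0.0125 m and horizontal distance between caddy and mount below 0.04 m and value of joint catch below 0.002 m), for 0.2 s.
At the end, for the whole second after the job is handed in: The caddy rests flat on the stud plate (underside 10 mm above the counter within 2 mm, tilt under 0.025 rad, lengthways along the mount within 0.08 rad, its middle within 40 mm of the mount's), slid home with the catch pin up in its hole (joint under 2 mm), at rest and released (z of caddy in the frame of mount between 0.008 and 0.012 m and horizontal distance between caddy and mount below 0.04 m and angle between caddy's own z axis and vertical below 0.025 rad and angle between the y axis of caddy and the y axis of mount, either way round below 0.08 rad and value of joint catch below 0.002 m and linear speed of caddy below 0.01 m/s); the robot touches nothing.
It fails at once if the caddy is pressed or rammed against the mount with more than 80 N (contact force between caddy and mount above 80 N).
It fails at once if a bystander is shifted by more than 20 mm (distance of any of stirrer_glass, spoon_a from where it was at the start of the episode above 0.02 m).
It also fails if it takes over 69 s, if anything falls off the work surface, if the arm or the gripper's body presses on something with over 40 N, if the wrist force passes 120 N, or if a joint passes its speed limit or range.

ROBOT

A 6-joint arm with a two-finger parallel gripper is mounted at the origin on a cart in front of the work surface, level with it; the furniture and walls round the work are solid. World frame = base frame: x ahead of the robot, y to its left, z up, the work surface at z = 0. Lengths are in m, angles in rad, forces in N, time in s.
With the tool pointing down it reaches from about 0.35 to 0.875 m from the base axis. Payload 15.5 kg.
Tool frame: the origin (TCP) lies midway between the tips of the shut fingers; the grasp point (between the pads) lies 19 mm behind it; z points along the fingers, y is the line along which they close (so a half turn about z gives the same grasp; the last joint's range is limited). The gripper opens to 85 mm and grips with 20 to 120 N. Pads are 22 mm wide; open, the fingers measure 114 mm over their backs; the gripper's body (76 mm by 85 mm) begins 54 mm behind the grasp point. The pads swing forward as they close: fully open they stand 13 mm farther back than shut.
Start: joints at [1.248, 0.494, 1.345, -0, 1.302, -0.096], TCP at [0.141, 0.609, 0.231] pointing down, gripper open.
Joint ranges: [-2.91, 2.91], [-0.82, 2.16], [0.22, 2.67], [-1.22, 4.37], [0.12, 2.79], [-3.08, 3.08]. Speed limits (rad/s): [1.89, 1.89, 2.57, 3.01, 3.01, 3.01].

INTERFACE

Orientations are given as a unit quaternion [w, x, y, z].
In Python, from plant import * gives the robot as it stands. The module is installed in compiled form; this text tells all that it offers.
- The arm moves only by the tool drive_tool, never from a script. Its argument "motion" is a list of rows, each a list of 2 entries, a list of its own where there are three numbers: the shift along the tool's x, y, z in m, then the turn, a rotation vector about the tool's x, y, z in degrees. A call has 1 to 20 rows; each row shifts and turns the commanded pose from where the row before left it, along the tool's axes as they then stand; what a row does not reach is not made up. A row lasts 1/10 s, in which the tool goes at most 50 mm and 8.59 degrees, less where a joint would pass 70% of its speed; a pose out of reach is approached as far as the arm can. A call is refused whole if a number of a shift passes 0.05 or a number of a turn 8.59, either way. A call with a gripper value outside its range is refused whole. "hand" is the finger opening in m, from 0 to 0.0854, set as the call begins (left out, the last holds). The fingers move at their own pace and stop on an object; "newtons" is the grip in N (left out, the last holds). Time passes only in rows, so rows that do not move let the fingers close. It gives the time, the measured TCP pose, the force, the opening and the grip force at its end, in the units of the state.
- get_state(): the state, without advancing time (a new reading comes with each control period).
- camera(name): name is "scene" or "top"; returns the picture (420x560x3 uint8, red, green, blue); there is no depth.
- camera_model(name): a dict with "camera_matrix" (3x3 intrinsics, pixels), "T" (4x4, takes a point from camera to world coordinates). Camera axes: x right, y down, z forward; pixel columns grow to the right and rows downward; lengths in m; the calibration is good to about 2 mm. A picture is of the moment at which its call begins. camera_model takes no time and is no camera call.
- sign_off(): hands the job in; it is judged then, once.
Trained networks look in the newest picture that a camera, given by its name, has taken for a name from the list of things; names that differ only in an ending like _2 or _b are one class to them, and where a whole thing is asked for, a point or a joint stands for the part that bears it (a point fixed in the world has none). Each returns a list of dicts, best first, with "conf" (0 to 1); they miss things now and then, are a little off and sometimes report something else, mostly with a low value. They report only what shows in the picture. A call takes as long as a camera call.
- masks_of(target, camera): "mask" (420x560 bool, what is visible of it).
- place_of(target, camera): "xyz" ([x, y, z] in m, in the coordinates of the camera as it stood for that picture, good to about 4 mm: a listed point, or the origin of a listed thing).
The state is a dict: "time": time; "qpos": joint angles; "qvel": joint speeds; "joint_torque": joint torques, N m; "tool_pos": TCP position; "ee_rot": TCP orientation; "contact_force": force on the tool from outside, world axes, zero at the start; "wrist_torque": the same for the moment, N m; "grip_width": finger opening in m; "gripper_force": force on a finger pad.
Only numpy, scipy, OpenCV 4.12 (cv2) and the standard library are available. Lean on these libraries where they do the work, as an engineer would, in place of code of your own. Each camera call takes 0.05 s, during which the arm holds its last target. There are 200 camera calls.

## Working session

There is one attempt and no reset: what is moved stays moved. The work goes in short steps, Python scripts to look and compute and a tool call to move; the robot and the scene stay as the last step left them, time stands still between calls to the robot, and variables do not carry over. Pictures are saved under pics/ and viewed, at most 10 in all, crops included, and the job is handed in when it is done.

Besides the shell and the picture viewer there is one more tool, called after "Emit:" by a JSON object that holds its "fn" and its "kwargs", one argument or row to a line. drive_tool: Moves the arm, as the interface text tells. Its arguments: {"type":"object","properties":{"motion":{"type":"array"},"hand":{"type":"number"},"newtons":{"type":"number"}},"required":["motion"]}

```bash
mkdir -p pics; cat > h.py <<'E'
from plant import *
import numpy as np, cv2
def w(cam,p):
    T=camera_model(cam)["T"]; return (T@np.r_[p,1])[:3]
def look(cam,names):
    for n in names:
        for d in place_of(n,cam)[:2]: print(cam,n,round(d["conf"],2),np.round(w(cam,d["xyz"]),4))
E
python3 - <<'E'
from h import *
for c in("scene","top"):
    im=camera(c); cv2.imwrite(f"pics/{c}0.png",im[:,:,::-1])
    print(np.round(camera_model(c)["T"],3).tolist(), camera_model(c)["camera_matrix"].tolist())
    look(c,["caddy","caddy_grip","keyhole_a","keyhole_b","mount","stud_line","stirrer_glass","spoon_a"])
s=get_state();print(s)
E
```

```text
[[0.697, -0.384, 0.606, -0.179], [-0.717, -0.346, 0.606, -0.676], [-0.023, -0.856, -0.516, 0.676], [0.0, 0.0, 0.0, 1.0]] [[467.14247833190666, 0.0, 277.51583268019465], [0.0, 467.14247833190666, 208.147992853353], [0.0, 0.0, 1.0]]
scene caddy 0.67 [ 0.6272  0.038  -0.0054]
scene caddy 0.57 [ 0.5021 -0.0153 -0.0027]
scene keyhole_a 0.87 [ 0.5091  0.0329 -0.0026]
scene keyhole_a 0.83 [ 0.5064 -0.0525 -0.0023]
scene keyhole_b 0.87 [ 0.5091  0.0329 -0.0026]
scene keyhole_b 0.83 [ 0.5064 -0.0525 -0.0023]
scene mount 0.7 [ 0.6256  0.0387 -0.0022]
scene mount 0.69 [ 0.5317 -0.2476 -0.0052]
scene stud_line 0.79 [ 0.5314 -0.2455  0.0199]
scene stirrer_glass 0.97 [ 0.4459  0.3528 -0.0028]
scene spoon_a 0.62 [ 0.6279  0.0381 -0.0064]
[[0.015, -0.982, 0.188, 0.38], [-1.0, -0.011, 0.021, 0.028], [-0.019, -0.188, -0.982, 0.978], [0.0, 0.0, 0.0, 1.0]] [[395.48357918296034, 0.0, 279.83472867667604], [0.0, 395.48357918296034, 217.06316892017625], [0.0, 0.0, 1.0]]
top caddy 0.94 [ 5.108e-01 -1.360e-02  5.000e-04]
top caddy_grip 0.94 [ 0.5118 -0.0154  0.0843]
top keyhole_a 0.96 [0.5139 0.0325 0.0051]
t
[... 329 characters left out ...]
ay([ 1.24750857e+00,  4.93569044e-01,  1.34553538e+00, -2.30873417e-05,
        1.30251002e+00, -9.54851702e-02]), 'qvel': array([-1.29972960e-03,  6.82268935e-05,  8.16498330e-04,  8.36352471e-04,
       -9.15981679e-04,  1.11499285e-04]), 'joint_torque': array([ 4.68751256e-03, -8.82023549e+01, -3.84275901e+01,  4.42812200e-05,
        9.45101165e-04,  1.23717027e-04]), 'tool_pos': array([0.1411367 , 0.60883381, 0.23128422]), 'ee_rot': array([ 8.62258402e-06,  1.13652132e-01,  9.93520605e-01, -1.29723299e-05]), 'contact_force': array([ 0.15207758, -0.37249083, -0.04137585]), 'wrist_torque': array([0.00917985, 0.01404385, 0.01223282]), 'gripper_force': 0.0, 'grip_width': 0.0857102834539611}
```

View pics/scene0.png

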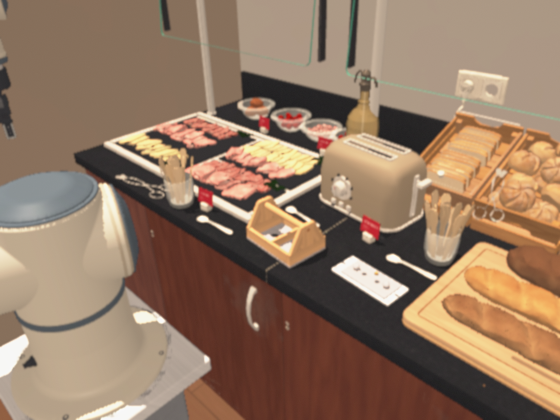

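View pics/top0.png

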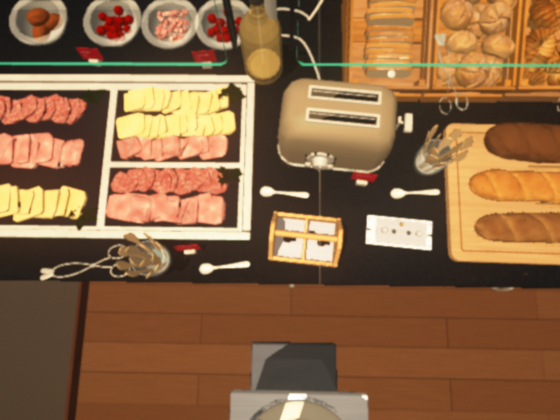

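The scene view shows the caddy at about (285,235) and the mount at (368,278), with the glass at (178,180). In the top view the caddy is at (305,239) and the mount at (399,232). The scene detector's "caddy" at (0.627, 0.038) is really the spoon, so I'm discarding it. Next I'll measure yaws from rectified views.

```bash
cat >> h.py <<'E'
def plane(cam,uv,z):
    m=camera_model(cam);K=m["camera_matrix"];T=m["T"]
    r=(T[:3,:3]@np.linalg.inv(K)@np.c_[uv,np.ones(len(uv))].T).T
    return T[:3,3]+r*((z-T[2,3])/r[:,2])[:,None]
def tri(p1,c1,p2,c2):
    # p world estimates -> rays -> closest points
    o=[camera_model(c)["T"][:3,3] for c in(c1,c2)]; d=[(p-q)/np.linalg.norm(p-q) for p,q in zip((p1,p2),o)]
    A=np.c_[d[0],-d[1]]; t=np.linalg.lstsq(A,o[1]-o[0],rcond=None)[0]
    a,b=o[0]+t[0]*d[0],o[1]+t[1]*d[1]; return (a+b)/2,np.linalg.norm(a-b)
def rect(cam,x0,x1,y0,y1,z,s=4000):
    # image: up=+x, left=+y
    m=camera_model(cam);K=m["camera_matrix"];Ti=np.linalg.inv(m["T"])
    W=np.array([[x1,y1,z],[x1,y0,z],[x0,y0,z],[x0,y1,z]]); P=(K@(Ti[:3]@np.c_[W,np.ones(4)].T)).T
    w_,h_=int((y1-y0)*s),int((x1-x0)*s)
    H=cv2.getPerspectiveTransform((P[:,:2]/P[:,2:]).astype(np.float32),np.float32([[0,0],[w_,0],[w_,h_],[0,h_]]))
    return cv2.warpPerspective(camera(cam)[:,:,::-1],H,(w_,h_),flags=cv2.INTER_CUBIC)
E
python3 - <<'E'
from h import *
R={}
for c in("top","scene"):
    camera(c)
    for n,z in(("mount",.006),("caddy",.034)):
        for d in masks_of(n,c)[:2]:
            ys,xs=np.nonzero(d["mask"]); P=plane(c,np.c_[xs,ys],z)[:,:2]
            print(c,n,round(d["conf"],2),len(xs),cv2.minAreaRect((P*1000).astype(np.float32)))
    for n in("keyhole_a","caddy_grip","stud_line"): R[c,n]=[w(c,d["xyz"]) for d in place_of(n,c)]
    print({k:[v.round(4).tolist() for v in vs] for k,vs in R.items()})
for n in("keyhole_a","caddy_grip","stud_line"):
    for a in R["top",n][:2]:
        for b in R["scene",n][:2]: print(n,tri(a,"top",b,"scene"))
a=rect("top",.43,.59,-.12,.10,.08,2700); b=rect("top",.45,.61,-.35,-.13,.006,2700)
cv2.imwrite("pics/r1.png",np.vstack([a,b])[:,:]); print(a.shape)
E
```

```text
top mount 0.92 1923 ((531.2047729492188, -244.0296630859375), (161.65423583984375, 75.3899917602539), 85.71632385253906)
top caddy 0.72 3287 ((507.20745849609375, -13.226776123046875), (173.0206756591797, 118.405517578125), 84.71509552001953)
{('top', 'keyhole_a'): [[0.5051, -0.0506, 0.0], [0.5134, 0.0325, 0.0004]], ('top', 'caddy_grip'): [], ('top', 'stud_line'): [[0.5331, -0.242, 0.0154]]}
scene mount 0.95 1623 ((523.7838134765625, -249.39804077148438), (161.18601989746094, 76.00924682617188), 84.44312286376953)
scene caddy 0.61 3316 ((507.4903869628906, 10.887832641601562), (279.92120361328125, 175.7754669189453), 84.52654266357422)
{('top', 'keyhole_a'): [[0.5051, -0.0506, 0.0], [0.5134, 0.0325, 0.0004]], ('top', 'caddy_grip'): [], ('top', 'stud_line'): [[0.5331, -0.242, 0.0154]], ('scene', 'keyhole_a'): [[0.5055, -0.0535, -0.0049], [0.51, 0.0338, 0.0002]], ('scene', 'caddy_grip'): [[0.5104, -0.0098, 0.0801]], ('scene', 'stud_line'): [[0.5307, -0.2474, 0.0191]]}
keyhole_a (array([ 0.50654071, -0.05163849, -0.00657946]), np.float64(0.0014482092343933574))
keyhole_a (array([ 0.47943977, -0.03145266,  0.05196516]), np.float64(0.04795189201641677))
keyhole_a (array([ 0.54129711,  0.01454621, -0.06198984]), np.float64(0.05304960467606584))
keyhole_a (array([ 5.12162385e-01,  3.36216403e-02, -4.75624875e-04]), np.float64(0.003423836474761879))
stud_line (array([ 0.53442086, -0.24350451,  0.01422796]), np.float64(0.0029916269265960506))Traceback (most recent call last):
  File "<stdin>", line 15, in <module>
    return _nx.concatenate(arrs, 0, dtype=dtype, casting=casting)
           ~~~~~~~~~~~~~~~^^^^^^^^^^^^^^^^^^^^^^^^^^^^^^^^^^^^^^^
ValueError: all the input array dimensions except for the concatenation axis must match exactly, but along dimension 1, the array at index 0 has size 594 and the array at index 1 has size 593
```

```bash
python3 -c "
import cv2;i=cv2.imread('pics/r1.png');print(i.shape);cv2.imwrite('pics/r1v.png',cv2.resize(i,None,fx=min(1,600/i.shape[0]),fy=min(1,600/i.shape[0])))"
```

```text
[ WARN:0@0.013] global loadsave.cpp:275 findDecoder imread_('pics/r1.png'): can't open/read file: check file path/integrity
Traceback (most recent call last):
AttributeError: 'NoneType' object has no attribute 'shape'
```

```bash
python3 - <<'E'
from h import *
a=rect("top",.43,.59,-.12,.10,.08,2400); b=rect("top",.45,.61,-.35,-.13,.008,2400)
a,b=[cv2.resize(i,(528,300)) for i in(a,b)]  # ~2400 px/m horizontally
cv2.imwrite("pics/r1v.png",np.vstack([a,b]))
E
```

```text
(no output)
```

View pics/r1v.png

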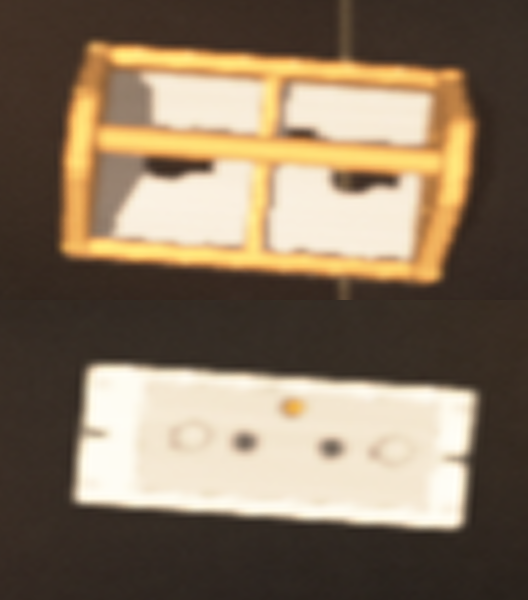

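Rectified, the dowel runs from (95,140) to (440,158). That puts its middle near (0.5105, -0.0115) with a yaw of about -3.8°. The mount centre is near (0.532, -0.245) with a yaw of about -4.8°. The studs are at (190,437) and (394,451), so the stud plate sits roughly 3 mm towards -y. Next I'll plan the swing over to the caddy.

```bash
cat >> h.py <<'E'
from scipy.spatial.transform import Rotation as Ro
def pose():
    s=get_state(); q=s["ee_rot"]; return s["tool_pos"],Ro.from_quat([q[1],q[2],q[3],q[0]])
def delta(p,yaw):  # remaining shift in tool axes + rotvec deg; tool y at world yaw deg, z down
    t,R=pose(); a=np.radians(yaw); Y=np.array([np.cos(a),np.sin(a),0]); Z=np.array([0,0,-1.]); G=Ro.from_matrix(np.c_[np.cross(Y,Z),Y,Z])
    print("shift",np.round(R.inv().apply(np.array(p)-t),4),"rot",np.round((R.inv()*G).as_rotvec(degrees=True),2))
    s=get_state();print("t",s["time"],"tcp",t.round(4),"F",s["contact_force"].round(1),"M",s["wrist_torque"].round(2),"w",round(s["grip_width"],4),"gf",s["gripper_force"])
E
python3 - <<'E'
from h import *
from scipy.optimize import fsolve
t,R=pose()
def end(u):
    p,r=t.copy(),R
    for i in range(20): p=p+r.apply([u[0],u[1],0]); r=r*Ro.from_rotvec([0,0,4.035],degrees=True)
    return p
print(fsolve(lambda u:(end(u)-[.5105,-.0115,0])[:2],[-.04,0]))
delta([.5105,-.0115,.14],-3.8)
E
```

```text
[-0.03889044 -0.00535843]
shift [-0.4999 -0.5209  0.0913] rot [ 0.   -0.   80.75]
t 1.7 tcp [0.1411 0.6089 0.2313] F [0.1 0.2 0.7] M [ 0.05  0.01 -0.01] w 0.0856 gf 0.0
```

Emit:
{"fn": "drive_tool", "kwargs": {
  "motion": [
    [[-0.0389, -0.0054, -0.003], [0, 0, 4.035]],
    [[-0.0389, -0.0054, -0.003], [0, 0, 4.035]],
    [[-0.0389, -0.0054, -0.003], [0, 0, 4.035]],
    [[-0.0389, -0.0054, -0.003], [0, 0, 4.035]],
    [[-0.0389, -0.0054, -0.003], [0, 0, 4.035]],
    [[-0.0389, -0.0054, -0.003], [0, 0, 4.035]],
    [[-0.0389, -0.0054, -0.003], [0, 0, 4.035]],
    [[-0.0389, -0.0054, -0.003], [0, 0, 4.035]],
    [[-0.0389, -0.0054, 0], [0, 0, 4.035]],
    [[-0.0389, -0.0054, 0], [0, 0, 4.035]],
    [[-0.0389, -0.0054, 0], [0, 0, 4.035]],
    [[-0.0389, -0.0054, 0], [0, 0, 4.035]],
    [[-0.0389, -0.0054, 0], [0, 0, 4.035]],
    [[-0.0389, -0.0054, 0], [0, 0, 4.035]],
    [[-0.0389, -0.0054, 0], [0, 0, 4.035]],
    [[-0.0389, -0.0054, 0], [0, 0, 4.035]],
    [[-0.0389, -0.0054, 0], [0, 0, 4.035]],
    [[-0.0389, -0.0054, 0], [0, 0, 4.035]],
    [[-0.0389, -0.0054, 0], [0, 0, 4.035]],
    [[-0.0389, -0.0054, 0], [0, 0, 4.035]]
  ]
}}

```text
time: 3.7
tool_pos: [0.51, -0.0137, 0.2554]
ee_rot: [0.0, 0.731, 0.683, 0.0]
contact_force: [0.4, -0.6, -0.0]
grip_width: 0.0852
gripper_force: 0.0
```

Emit:
{"fn": "drive_tool", "kwargs": {
  "motion": [
    [[0, 0, 0], [0, 0, 0]],
    [[0, 0, 0], [0, 0, 0]]
  ]
}}

```text
time: 3.9
tool_pos: [0.51, -0.0127, 0.2554]
ee_rot: [-0.0, 0.73, 0.683, 0.0]
contact_force: [-0.3, 0.2, 0.8]
grip_width: 0.0852
gripper_force: 0.0
```

```bash
python3 - <<'E'
from h import *
delta([.5105,-.0115,.063],-3.8)
E
```

```text
shift [0.0012 0.0004 0.1924] rot [ 0.01 -0.01 -0.03]
t 3.9 tcp [ 0.51   -0.0127  0.2554] F [-0.3  0.2  0.8] M [0.02 0.   0.04] w 0.0852 gf 0.0
```

Emit:
{"fn": "drive_tool", "kwargs": {
  "motion": [
    [[0.001, 0.0004, 0.03], [0, 0, 0]],
    [[0, 0, 0.03], [0, 0, 0]],
    [[0, 0, 0.03], [0, 0, 0]],
    [[0, 0, 0.03], [0, 0, 0]],
    [[0, 0, 0.03], [0, 0, 0]],
    [[0, 0, 0.02], [0, 0, 0]],
    [[0, 0, 0.01], [0, 0, 0]],
    [[0, 0, 0.007], [0, 0, 0]],
    [[0, 0, 0.0054], [0, 0, 0]],
    [[0, 0, 0], [0, 0, 0]],
    [[0, 0, 0], [0, 0, 0]]
  ]
}}

```text
time: 5.0
tool_pos: [0.5109, -0.0111, 0.0635]
ee_rot: [0.0, 0.73, 0.684, 0.0]
contact_force: [-0.2, 0.0, 0.6]
grip_width: 0.0851
gripper_force: 0.0
```

Emit:
{"fn": "drive_tool", "kwargs": {
  "hand": 0.0,
  "newtons": 60,
  "motion": [
    [[0, 0, 0], [0, 0, 0]],
    [[0, 0, 0], [0, 0, 0]],
    [[0, 0, 0], [0, 0, 0]],
    [[0, 0, 0], [0, 0, 0]],
    [[0, 0, 0], [0, 0, 0]],
    [[0, 0, 0], [0, 0, 0]],
    [[0, 0, 0], [0, 0, 0]],
    [[0, 0, 0], [0, 0, 0]]
  ]
}}

```text
time: 5.8
tool_pos: [0.5104, -0.0111, 0.0627]
ee_rot: [-0.0, 0.73, 0.684, -0.0]
contact_force: [0.6, 0.2, -5.1]
grip_width: 0.0123
gripper_force: 58.3
```

```bash
python3 - <<'E'
from h import *
for c in("scene","top"):
    im=camera(c); cv2.imwrite(f"pics/{c}1.png",im[:,:,::-1]); look(c,["caddy","caddy_grip","keyhole_a"])
delta([.5105,-.0115,.063],-3.8)
a=cv2.imread("pics/scene1.png")[160:310,200:420]; b=cv2.imread("pics/top1.png")[180:330,220:440]
cv2.imwrite("pics/v1.png",cv2.resize(np.hstack([a,b]),(800,273),interpolation=cv2.INTER_CUBIC))
E
```

```text
scene caddy 0.59 [ 5.064e-01 -1.220e-02 -2.000e-04]
scene caddy_grip 0.67 [ 0.5156 -0.0143  0.0839]
scene keyhole_a 0.95 [5.087e-01 2.860e-02 1.000e-04]
scene keyhole_a 0.59 [ 0.5109 -0.0529 -0.0041]
top keyhole_a 0.39 [0.5185 0.0303 0.0027]
shift [-0.0004  0.     -0.0001] rot [-0.    0.    0.05]
t 6.2 tcp [ 0.5105 -0.0111  0.0629] F [-0.1  0.3 -5.4] M [-0.03 -0.01 -0.01] w 0.0117 gf 58.261542320251465
```

View pics/v1.png

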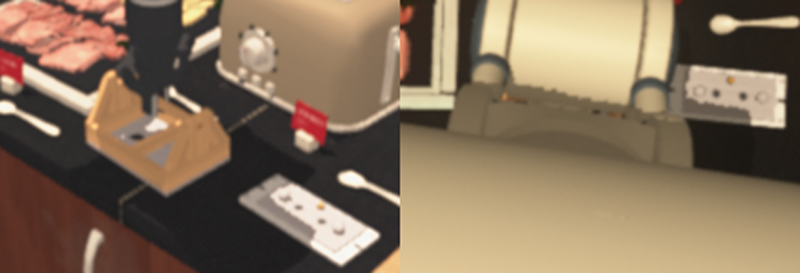

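The dowel is between the fingers (left crop, around (150,105)). Lifting now.

Emit:
{"fn": "drive_tool", "kwargs": {
  "motion": [
    [[0, 0, -0.005], [0, 0, 0]],
    [[0, 0, -0.01], [0, 0, 0]],
    [[0, 0, -0.015], [0, 0, 0]],
    [[0, 0, -0.015], [0, 0, 0]],
    [[0, 0, -0.005], [0, 0, 0]],
    [[0, 0, 0], [0, 0, 0]],
    [[0, 0, 0], [0, 0, 0]],
    [[0, 0, 0], [0, 0, 0]]
  ]
}}

```text
time: 7.0
tool_pos: [0.5101, -0.0111, 0.1124]
ee_rot: [-0.0, 0.73, 0.684, -0.0]
contact_force: [0.1, 0.4, -5.3]
grip_width: 0.012
gripper_force: 58.6
```

```bash
python3 - <<'E'
from h import *
im=camera("scene"); cv2.imwrite("pics/s2.png",cv2.resize(im[120:300,200:440,::-1],(720,540),interpolation=cv2.INTER_CUBIC)); look("scene",["caddy_grip","keyhole_a"])
# start: 12 mm before the estimated stud plate middle, i.e. mount y -15
a=np.radians(4.8); yv=np.array([np.sin(a),np.cos(a),0])
print(np.array([.5319,-.245,.1])-yv*.016)
delta(np.array([.5319,-.245,.1])-yv*.016,-4.8)
E
```

```text
scene caddy_grip 0.87 [ 0.5092 -0.0134  0.1301]
scene caddy_grip 0.27 [ 0.5314 -0.2488  0.0203]
scene keyhole_a 0.82 [ 0.5099 -0.0521  0.0463]
scene keyhole_a 0.61 [0.5109 0.03   0.0497]
[ 0.53056115 -0.26094389  0.1       ]
shift [-0.248   0.0366  0.0124] rot [-0.05 -0.    1.05]
t 7.15 tcp [ 0.5102 -0.0111  0.1124] F [-0.3  1.2 -5.8] M [ 0.06 -0.04  0.03] w 0.0119 gf 58.617759346961975
```

View pics/s2.png

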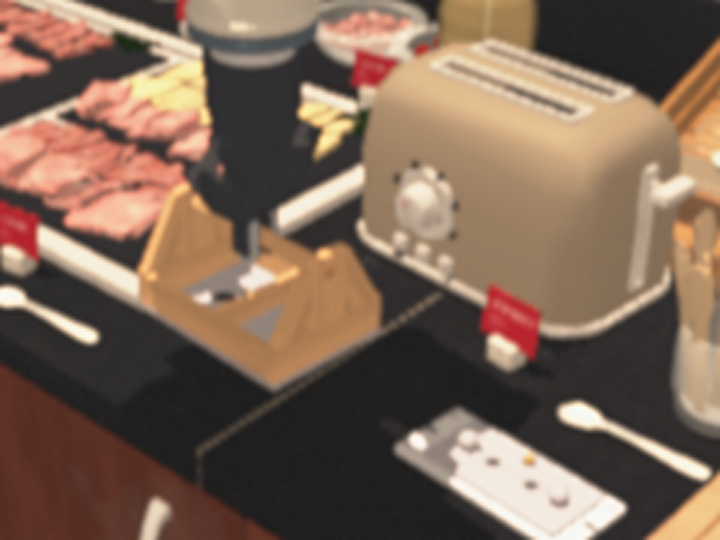

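Emit:
{"fn": "drive_tool", "kwargs": {
  "motion": [
    [[-0.01, 0.0016, 0], [0, 0, 1.05]],
    [[-0.02, 0.003, 0], [0, 0, 0]],
    [[-0.03, 0.005, 0], [0, 0, 0]],
    [[-0.035, 0.005, 0], [0, 0, 0]],
    [[-0.035, 0.005, 0], [0, 0, 0]],
    [[-0.035, 0.005, 0], [0, 0, 0]],
    [[-0.035, 0.005, 0.002], [0, 0, 0]],
    [[-0.025, 0.004, 0.003], [0, 0, 0]],
    [[-0.015, 0.002, 0.004], [0, 0, 0]],
    [[-0.008, 0.001, 0.0034], [0, 0, 0]],
    [[0, 0, 0], [0, 0, 0]],
    [[0, 0, 0], [0, 0, 0]],
    [[0, 0, 0], [0, 0, 0]]
  ]
}}

```text
time: 8.45
tool_pos: [0.5264, -0.2602, 0.1006]
ee_rot: [-0.0, 0.736, 0.677, 0.0]
contact_force: [-0.7, -0.1, -5.7]
grip_width: 0.0123
gripper_force: 58.5
```

```bash
python3 - <<'E'
from h import *
delta([.5306,-.2609,.086],-4.8)
look("scene",["caddy_grip","stud_line"])
for i in range(2):
    for c in("scene","top"):
        im=camera(c); look(c,["caddy","caddy_grip"])
        if i==0: cv2.imwrite(f"pics/{c}3.png",im[:,:,::-1])
a=cv2.imread("pics/scene3.png")[180:330,270:490]; b=cv2.imread("pics/top3.png")[150:300,300:520]
cv2.imwrite("pics/v3.png",cv2.resize(np.vstack([a,b]),(440,600),interpolation=cv2.INTER_CUBIC))
E
```

```text
shift [-0.0004  0.0043  0.0146] rot [-0.02 -0.02  0.05]
t 8.45 tcp [ 0.5264 -0.2602  0.1006] F [-0.7 -0.1 -5.7] M [0.01 0.05 0.02] w 0.0123 gf 58.46216440200806
scene caddy_grip 0.87 [ 0.5092 -0.0134  0.1301]
scene caddy_grip 0.27 [ 0.5314 -0.2488  0.0203]
scene stud_line 0.74 [ 0.5294 -0.2481  0.0212]
scene caddy 0.83 [ 0.5225 -0.2633  0.0327]
scene caddy 0.31 [ 0.531  -0.2469 -0.0037]
scene caddy_grip 0.87 [ 0.5292 -0.2615  0.1204]
scene caddy_grip 0.9 [ 0.5282 -0.2647  0.1172]
scene caddy_grip 0.51 [ 0.5216 -0.2632  0.0347]
```

View pics/v3.png

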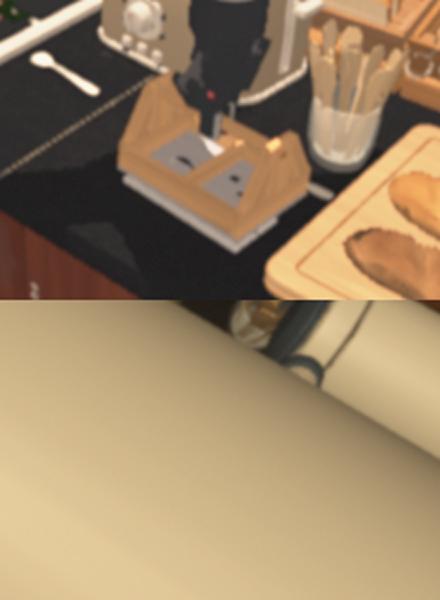

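The caddy is now over the mount at about (215,165), parallel to the base edge. I'll correct the offset and lower it gently.

Emit:
{"fn": "drive_tool", "kwargs": {
  "motion": [
    [[0, 0.0043, 0.004], [0, 0, 0]],
    [[0, 0, 0.005], [0, 0, 0]],
    [[0, 0, 0.005], [0, 0, 0]],
    [[0, 0, 0], [0, 0, 0]],
    [[0, 0, 0], [0, 0, 0]]
  ]
}}

```text
time: 9.65
tool_pos: [0.5305, -0.2616, 0.0862]
ee_rot: [-0.0, 0.736, 0.677, -0.0]
contact_force: [0.4, 0.3, -4.5]
grip_width: 0.0119
gripper_force: 58.5
```

Emit:
{"fn": "drive_tool", "kwargs": {
  "motion": [
    [[0, 0, 0.001], [0, 0, 0]],
    [[0, 0, 0], [0, 0, 0]],
    [[0, 0, 0.001], [0, 0, 0]],
    [[0, 0, 0], [0, 0, 0]]
  ]
}}

```text
time: 10.05
tool_pos: [0.5306, -0.2617, 0.0845]
ee_rot: [0.0, 0.736, 0.677, -0.0]
contact_force: [0.6, -0.2, -5.5]
grip_width: 0.0122
gripper_force: 58.5
```

Emit:
{"fn": "drive_tool", "kwargs": {
  "motion": [
    [[0, 0, 0.001], [0, 0, 0]],
    [[0, 0, 0], [0, 0, 0]],
    [[0, 0, 0], [0, 0, 0]]
  ]
}}

```text
time: 10.35
tool_pos: [0.5306, -0.2617, 0.0835]
ee_rot: [-0.0, 0.736, 0.677, -0.0]
contact_force: [-0.2, 0.3, -6.1]
grip_width: 0.0121
gripper_force: 58.5
```

Emit:
{"fn": "drive_tool", "kwargs": {
  "motion": [
    [[0, 0, 0.001], [0, 0, 0]],
    [[0, 0, 0], [0, 0, 0]],
    [[0, 0, 0], [0, 0, 0]]
  ]
}}

```text
time: 10.65
tool_pos: [0.5307, -0.2617, 0.0824]
ee_rot: [-0.0, 0.736, 0.677, -0.0]
contact_force: [-0.9, -0.1, -5.6]
grip_width: 0.012
gripper_force: 58.5
```

Emit:
{"fn": "drive_tool", "kwargs": {
  "motion": [
    [[0, 0, 0.0005], [0, 0, 0]],
    [[0, 0, 0], [0, 0, 0]],
    [[0, 0, 0], [0, 0, 0]]
  ]
}}

```text
time: 10.95
tool_pos: [0.5307, -0.2617, 0.082]
ee_rot: [-0.0, 0.736, 0.677, -0.0]
contact_force: [-0.8, -0.4, -5.3]
grip_width: 0.012
gripper_force: 58.6
```

Emit:
{"fn": "drive_tool", "kwargs": {
  "motion": [
    [[0, 0, 0.0005], [0, 0, 0]],
    [[0, 0, 0], [0, 0, 0]],
    [[0, 0, 0], [0, 0, 0]]
  ]
}}

```text
time: 11.25
tool_pos: [0.5309, -0.2618, 0.0817]
ee_rot: [0.0, 0.736, 0.677, 0.0]
contact_force: [-0.5, 0.2, -0.5]
grip_width: 0.0122
gripper_force: 59.0
```

Contact at TCP z 0.0817, with about 5 N on the studs. Sliding left.

Emit:
{"fn": "drive_tool", "kwargs": {
  "motion": [
    [[0.001, 0, 0], [0, 0, 0]],
    [[0.001, 0, 0], [0, 0, 0]],
    [[0.001, 0, 0], [0, 0, 0]],
    [[0, 0, 0], [0, 0, 0]]
  ]
}}

```text
time: 11.65
tool_pos: [0.5311, -0.2588, 0.0817]
ee_rot: [0.0, 0.736, 0.677, 0.0]
contact_force: [0.3, -3.6, 1.2]
grip_width: 0.0122
gripper_force: 59.2
```

Emit:
{"fn": "drive_tool", "kwargs": {
  "motion": [
    [[0.001, 0, 0], [0, 0, 0]],
    [[0.001, 0, 0], [0, 0, 0]],
    [[0, 0, 0], [0, 0, 0]]
  ]
}}

```text
time: 11.95
tool_pos: [0.5313, -0.2567, 0.0816]
ee_rot: [0.0, 0.736, 0.677, 0.0]
contact_force: [0.2, -3.5, 2.5]
grip_width: 0.0122
gripper_force: 59.3
```

Emit:
{"fn": "drive_tool", "kwargs": {
  "motion": [
    [[0.001, 0, 0], [0, 0, 0]],
    [[0.001, 0, 0], [0, 0, 0]],
    [[0, 0, 0], [0, 0, 0]]
  ]
}}

```text
time: 12.25
tool_pos: [0.5311, -0.2543, 0.0813]
ee_rot: [-0.0, 0.736, 0.677, -0.0]
contact_force: [-0.3, -2.4, -1.0]
grip_width: 0.0119
gripper_force: 59.0
```

Emit:
{"fn": "drive_tool", "kwargs": {
  "motion": [
    [[0.001, 0, 0], [0, 0, 0]],
    [[0, 0, 0], [0, 0, 0]]
  ]
}}

```text
time: 12.45
tool_pos: [0.5308, -0.253, 0.081]
ee_rot: [-0.001, 0.736, 0.677, -0.0]
contact_force: [-0.0, 0.1, -6.4]
grip_width: 0.0123
gripper_force: 58.5
```

Emit:
{"fn": "drive_tool", "kwargs": {
  "motion": [
    [[0.001, 0, 0], [0, 0, 0]],
    [[0, 0, 0], [0, 0, 0]]
  ]
}}

```text
time: 12.65
tool_pos: [0.5312, -0.2523, 0.0812]
ee_rot: [-0.0, 0.736, 0.677, -0.0]
contact_force: [-0.3, 0.3, -6.5]
grip_width: 0.0122
gripper_force: 58.5
```

Emit:
{"fn": "drive_tool", "kwargs": {
  "motion": [
    [[0.001, 0, 0], [0, 0, 0]],
    [[0, 0, 0], [0, 0, 0]]
  ]
}}

```text
time: 12.85
tool_pos: [0.5314, -0.2515, 0.0814]
ee_rot: [-0.0, 0.736, 0.677, -0.0]
contact_force: [0.3, 0.0, -5.5]
grip_width: 0.0121
gripper_force: 58.5
```

Emit:
{"fn": "drive_tool", "kwargs": {
  "motion": [
    [[0.001, 0, 0], [0, 0, 0]],
    [[0, 0, 0], [0, 0, 0]]
  ]
}}

```text
time: 13.05
tool_pos: [0.5316, -0.2506, 0.0815]
ee_rot: [-0.0, 0.736, 0.677, 0.0]
contact_force: [0.2, 0.2, -5.1]
grip_width: 0.0121
gripper_force: 58.5
```

The contact force vanished at y ≈ -0.253, so the big ends are over the heads. Lowering gently.

Emit:
{"fn": "drive_tool", "kwargs": {
  "motion": [
    [[0, 0, 0.001], [0, 0, 0]],
    [[0, 0, 0], [0, 0, 0]]
  ]
}}

```text
time: 13.25
tool_pos: [0.5315, -0.2507, 0.0804]
ee_rot: [-0.0, 0.736, 0.677, -0.0]
contact_force: [-0.1, -0.2, -6.1]
grip_width: 0.0123
gripper_force: 58.5
```

Emit:
{"fn": "drive_tool", "kwargs": {
  "motion": [
    [[0, 0, 0.001], [0, 0, 0]],
    [[0, 0, 0], [0, 0, 0]]
  ]
}}

```text
time: 13.45
tool_pos: [0.5315, -0.2507, 0.0793]
ee_rot: [-0.0, 0.736, 0.677, -0.0]
contact_force: [-0.2, -0.8, -5.9]
grip_width: 0.0121
gripper_force: 58.5
```

Emit:
{"fn": "drive_tool", "kwargs": {
  "motion": [
    [[0, 0, 0.001], [0, 0, 0]],
    [[0, 0, 0], [0, 0, 0]]
  ]
}}

```text
time: 13.65
tool_pos: [0.5315, -0.2507, 0.0784]
ee_rot: [-0.0, 0.736, 0.677, -0.0]
contact_force: [-0.4, 0.4, -4.7]
grip_width: 0.012
gripper_force: 58.5
```

Entered freely. Plate contact is expected at TCP z ≈ 0.0707, with the pin starting at about 0.076.

Emit:
{"fn": "drive_tool", "kwargs": {
  "motion": [
    [[0, 0, 0.001], [0, 0, 0]],
    [[0, 0, 0.001], [0, 0, 0]],
    [[0, 0, 0], [0, 0, 0]]
  ]
}}

```text
time: 13.95
tool_pos: [0.5316, -0.2507, 0.0763]
ee_rot: [-0.0, 0.736, 0.677, -0.0]
contact_force: [-0.2, -0.2, -4.8]
grip_width: 0.0118
gripper_force: 58.6
```

Emit:
{"fn": "drive_tool", "kwargs": {
  "motion": [
    [[0, 0, 0.001], [0, 0, 0]],
    [[0, 0, 0.001], [0, 0, 0]],
    [[0, 0, 0], [0, 0, 0]]
  ]
}}

```text
time: 14.25
tool_pos: [0.5316, -0.2507, 0.0744]
ee_rot: [-0.0, 0.736, 0.677, 0.0]
contact_force: [-0.2, 0.2, -4.3]
grip_width: 0.0121
gripper_force: 58.6
```

Emit:
{"fn": "drive_tool", "kwargs": {
  "motion": [
    [[0, 0, 0.001], [0, 0, 0]],
    [[0, 0, 0.001], [0, 0, 0]],
    [[0, 0, 0], [0, 0, 0]]
  ]
}}

```text
time: 14.55
tool_pos: [0.5316, -0.2507, 0.0724]
ee_rot: [-0.0, 0.736, 0.677, 0.0]
contact_force: [-0.5, 0.6, -5.1]
grip_width: 0.0121
gripper_force: 58.7
```

Emit:
{"fn": "drive_tool", "kwargs": {
  "motion": [
    [[0, 0, 0.001], [0, 0, 0]],
    [[0, 0, 0], [0, 0, 0]]
  ]
}}

```text
time: 14.75
tool_pos: [0.5316, -0.2507, 0.0714]
ee_rot: [-0.0, 0.736, 0.677, 0.0]
contact_force: [0.4, 0.1, -3.8]
grip_width: 0.0122
gripper_force: 58.7
```

Emit:
{"fn": "drive_tool", "kwargs": {
  "motion": [
    [[0, 0, 0.0005], [0, 0, 0]],
    [[0, 0, 0], [0, 0, 0]],
    [[0, 0, 0], [0, 0, 0]]
  ]
}}

```text
time: 15.05
tool_pos: [0.5316, -0.2507, 0.071]
ee_rot: [-0.0, 0.736, 0.677, -0.0]
contact_force: [0.1, -0.2, -3.4]
grip_width: 0.0118
gripper_force: 58.7
```

Emit:
{"fn": "drive_tool", "kwargs": {
  "motion": [
    [[0, 0, 0.0003], [0, 0, 0]],
    [[0, 0, 0], [0, 0, 0]],
    [[0, 0, 0], [0, 0, 0]]
  ]
}}

```text
time: 15.35
tool_pos: [0.5316, -0.2508, 0.0708]
ee_rot: [0.0, 0.736, 0.677, -0.0]
contact_force: [-0.4, -0.4, -2.0]
grip_width: 0.0124
gripper_force: 58.9
```

The drop is 10.9 mm, so the floor is on the plate. A slight extra load, then slide home.

Emit:
{"fn": "drive_tool", "kwargs": {
  "motion": [
    [[0, 0, 0.0003], [0, 0, 0]],
    [[0, 0, 0], [0, 0, 0]],
    [[0, 0, 0], [0, 0, 0]]
  ]
}}

```text
time: 15.65
tool_pos: [0.5316, -0.2508, 0.0707]
ee_rot: [0.0, 0.736, 0.677, -0.0]
contact_force: [-2.3, -0.6, 5.4]
grip_width: 0.012
gripper_force: 59.7
```

Emit:
{"fn": "drive_tool", "kwargs": {
  "motion": [
    [[0.001, 0, 0], [0, 0, 0]],
    [[0.001, 0, 0], [0, 0, 0]],
    [[0.001, 0, 0], [0, 0, 0]],
    [[0.001, 0, 0], [0, 0, 0]],
    [[0, 0, 0], [0, 0, 0]]
  ]
}}

```text
time: 16.15
tool_pos: [0.5326, -0.2472, 0.0707]
ee_rot: [0.001, 0.736, 0.677, 0.0]
contact_force: [0.3, -4.9, 4.2]
grip_width: 0.0121
gripper_force: 59.4
```

Emit:
{"fn": "drive_tool", "kwargs": {
  "motion": [
    [[0.001, 0, 0], [0, 0, 0]],
    [[0.001, 0, 0], [0, 0, 0]],
    [[0.001, 0, 0], [0, 0, 0]],
    [[0, 0, 0], [0, 0, 0]]
  ]
}}

```text
time: 16.55
tool_pos: [0.5328, -0.2442, 0.0707]
ee_rot: [0.001, 0.736, 0.677, 0.0]
contact_force: [-0.5, -5.0, 5.2]
grip_width: 0.0119
gripper_force: 59.5
```

Sliding cleanly with about 10 N on the plate. Carrying on.

Emit:
{"fn": "drive_tool", "kwargs": {
  "motion": [
    [[0.001, 0, 0], [0, 0, 0]],
    [[0.001, 0, 0], [0, 0, 0]],
    [[0.001, 0, 0], [0, 0, 0]],
    [[0.001, 0, 0], [0, 0, 0]],
    [[0, 0, 0], [0, 0, 0]]
  ]
}}

```text
time: 17.05
tool_pos: [0.5332, -0.2404, 0.0708]
ee_rot: [0.001, 0.736, 0.677, 0.0]
contact_force: [0.4, -6.0, 4.9]
grip_width: 0.0119
gripper_force: 59.6
```

Emit:
{"fn": "drive_tool", "kwargs": {
  "motion": [
    [[0.001, 0, 0], [0, 0, 0]],
    [[0.001, 0, 0], [0, 0, 0]],
    [[0.001, 0, 0], [0, 0, 0]],
    [[0, 0, 0], [0, 0, 0]]
  ]
}}

```text
time: 17.45
tool_pos: [0.5336, -0.2379, 0.0712]
ee_rot: [0.001, 0.736, 0.677, 0.0]
contact_force: [-1.6, -7.4, 7.6]
grip_width: 0.0119
gripper_force: 59.8
```

Emit:
{"fn": "drive_tool", "kwargs": {
  "motion": [
    [[0.001, 0, 0], [0, 0, 0]],
    [[0.001, 0, 0], [0, 0, 0]],
    [[0, 0, 0], [0, 0, 0]]
  ]
}}

```text
time: 17.75
tool_pos: [0.5333, -0.235, 0.0707]
ee_rot: [0.0, 0.736, 0.677, 0.0]
contact_force: [-1.2, -2.8, 6.6]
grip_width: 0.012
gripper_force: 59.8
```

Emit:
{"fn": "drive_tool", "kwargs": {
  "motion": [
    [[0.0005, 0, 0], [0, 0, 0]],
    [[0.0005, 0, 0], [0, 0, 0]],
    [[0, 0, 0], [0, 0, 0]]
  ]
}}

```text
time: 18.05
tool_pos: [0.5335, -0.2343, 0.0708]
ee_rot: [0.001, 0.736, 0.677, 0.0]
contact_force: [-1.3, -5.6, 6.4]
grip_width: 0.0119
gripper_force: 59.7
```

Emit:
{"fn": "drive_tool", "kwargs": {
  "motion": [
    [[0.0005, 0, 0], [0, 0, 0]],
    [[0, 0, 0], [0, 0, 0]]
  ]
}}

```text
time: 18.25
tool_pos: [0.5335, -0.2338, 0.0707]
ee_rot: [0.001, 0.736, 0.677, 0.0]
contact_force: [-0.6, -6.6, 7.2]
grip_width: 0.0121
gripper_force: 59.8
```

Emit:
{"fn": "drive_tool", "kwargs": {
  "motion": [
    [[0.0005, 0, 0], [0, 0, 0]],
    [[0, 0, 0], [0, 0, 0]]
  ]
}}

```text
time: 18.45
tool_pos: [0.5336, -0.2335, 0.0709]
ee_rot: [0.001, 0.736, 0.677, -0.0]
contact_force: [-1.6, -7.0, 7.8]
grip_width: 0.0122
gripper_force: 59.9
```

Emit:
{"fn": "drive_tool", "kwargs": {
  "motion": [
    [[0.0005, 0, 0], [0, 0, 0]],
    [[0, 0, 0], [0, 0, 0]]
  ]
}}

```text
time: 18.65
tool_pos: [0.5335, -0.2328, 0.0707]
ee_rot: [0.001, 0.736, 0.677, 0.0]
contact_force: [-0.3, -5.7, 5.0]
grip_width: 0.012
gripper_force: 59.8
```

Emit:
{"fn": "drive_tool", "kwargs": {
  "motion": [
    [[0.0005, 0, 0], [0, 0, 0]],
    [[0, 0, 0], [0, 0, 0]]
  ]
}}

```text
time: 18.85
tool_pos: [0.5336, -0.2323, 0.0707]
ee_rot: [0.001, 0.736, 0.677, 0.0]
contact_force: [-0.2, -4.6, 6.1]
grip_width: 0.0122
gripper_force: 59.7
```

Emit:
{"fn": "drive_tool", "kwargs": {
  "motion": [
    [[0.0005, 0, 0], [0, 0, 0]],
    [[0, 0, 0], [0, 0, 0]]
  ]
}}

```text
time: 19.05
tool_pos: [0.5337, -0.2318, 0.0707]
ee_rot: [0.001, 0.736, 0.677, 0.0]
contact_force: [-1.2, -6.4, 6.6]
grip_width: 0.0122
gripper_force: 59.7
```

Emit:
{"fn": "drive_tool", "kwargs": {
  "motion": [
    [[0.0005, 0, 0], [0, 0, 0]],
    [[0, 0, 0], [0, 0, 0]]
  ]
}}

```text
time: 19.25
tool_pos: [0.5337, -0.2313, 0.0707]
ee_rot: [0.001, 0.736, 0.677, 0.0]
contact_force: [-0.1, -6.3, 5.2]
grip_width: 0.0119
gripper_force: 59.7
```

Emit:
{"fn": "drive_tool", "kwargs": {
  "motion": [
    [[0.0005, 0, 0], [0, 0, 0]],
    [[0, 0, 0], [0, 0, 0]]
  ]
}}

```text
time: 19.45
tool_pos: [0.5338, -0.2308, 0.0708]
ee_rot: [0.001, 0.736, 0.677, 0.0]
contact_force: [-0.4, -6.0, 5.8]
grip_width: 0.0117
gripper_force: 59.7
```

Emit:
{"fn": "drive_tool", "kwargs": {
  "motion": [
    [[0.0005, 0, 0], [0, 0, 0]],
    [[0, 0, 0], [0, 0, 0]]
  ]
}}

```text
time: 19.65
tool_pos: [0.5339, -0.2304, 0.0709]
ee_rot: [0.001, 0.736, 0.677, 0.0]
contact_force: [-1.7, -6.5, 8.4]
grip_width: 0.0121
gripper_force: 59.9
```

Emit:
{"fn": "drive_tool", "kwargs": {
  "motion": [
    [[0.0005, 0, 0], [0, 0, 0]],
    [[0, 0, 0], [0, 0, 0]]
  ]
}}

```text
time: 19.85
tool_pos: [0.534, -0.2302, 0.071]
ee_rot: [0.001, 0.736, 0.677, -0.0]
contact_force: [-2.9, -8.0, 8.7]
grip_width: 0.0121
gripper_force: 60.1
```

Emit:
{"fn": "drive_tool", "kwargs": {
  "motion": [
    [[0.0005, 0, 0], [0, 0, 0]],
    [[0, 0, 0], [0, 0, 0]]
  ]
}}

```text
time: 20.05
tool_pos: [0.534, -0.2299, 0.0711]
ee_rot: [0.001, 0.736, 0.677, -0.0]
contact_force: [-3.4, -9.6, 10.7]
grip_width: 0.0122
gripper_force: 60.2
```

```bash
python3 - <<'E'
from h import *
im=camera("scene"); cv2.imwrite("pics/s4.png",cv2.resize(im[190:310,310:460,::-1],(750,600),interpolation=cv2.INTER_CUBIC)); look("scene",["caddy_grip","keyhole_a","caddy","stud_line"])
delta([.5337,-.23,.0707],-4.8)
E
```

```text
scene caddy_grip 0.61 [ 0.5375 -0.2277  0.0896]
scene keyhole_a 0.66 [ 0.5342 -0.2731  0.0078]
scene keyhole_a 0.55 [ 0.5347 -0.1911  0.0104]
scene caddy 0.73 [ 0.5299 -0.2317  0.0061]
scene stud_line 0.79 [ 0.5322 -0.2475  0.0196]
shift [-0.0002 -0.0003  0.0004] rot [0.1 0.1 0. ]
t 20.3 tcp [ 0.534  -0.2299  0.0711] F [-3.1 -9.2 11.8] M [-1.47  0.51 -0.01] w 0.0122 gf 60.24848520755768
```

View pics/s4.png

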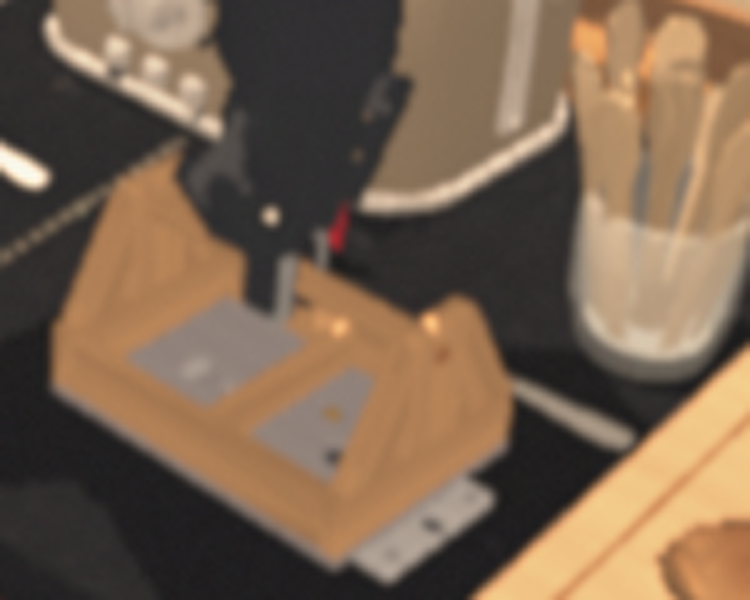

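The caddy is flat on the mount. A brass spot, the pin, shows in the floor at (332,412) and a stud head at (195,370). The force is rising, which fits the end stop. One confirming nudge, then relieve the load.

Emit:
{"fn": "drive_tool", "kwargs": {
  "motion": [
    [[0.0005, 0, -0.0003], [0, 0, 0]],
    [[0.0005, 0, -0.0002], [0, 0, 0]],
    [[0, 0, 0], [0, 0, 0]],
    [[0, 0, 0], [0, 0, 0]]
  ]
}}

```text
time: 20.7
tool_pos: [0.5341, -0.2292, 0.0714]
ee_rot: [0.001, 0.736, 0.677, -0.0]
contact_force: [-3.6, -13.5, 7.4]
grip_width: 0.0121
gripper_force: 59.6
```

Emit:
{"fn": "drive_tool", "kwargs": {
  "motion": [
    [[0.001, 0, 0], [0, 0, 0]],
    [[0, 0, 0], [0, 0, 0]],
    [[0, 0, 0], [0, 0, 0]]
  ]
}}

```text
time: 21.0
tool_pos: [0.5341, -0.2291, 0.0714]
ee_rot: [0.002, 0.736, 0.677, -0.001]
contact_force: [-4.0, -20.6, 5.6]
grip_width: 0.0119
gripper_force: 59.5
```

The stop is firm: 20 N with no motion. I'll relax the load, open, check, then retreat.

Emit:
{"fn": "drive_tool", "kwargs": {
  "motion": [
    [[-0.001, 0, 0], [0, 0, 0]],
    [[-0.0005, 0, 0], [0, 0, 0]],
    [[0, 0, 0], [0, 0, 0]],
    [[0, 0, 0], [0, 0, 0]]
  ]
}}

```text
time: 21.4
tool_pos: [0.5341, -0.2293, 0.0714]
ee_rot: [0.001, 0.736, 0.677, -0.0]
contact_force: [-2.9, -9.6, 7.9]
grip_width: 0.0121
gripper_force: 59.8
```

Emit:
{"fn": "drive_tool", "kwargs": {
  "hand": 0.085,
  "motion": [
    [[0, 0, 0], [0, 0, 0]],
    [[0, 0, 0], [0, 0, 0]],
    [[0, 0, 0], [0, 0, 0]],
    [[0, 0, 0], [0, 0, 0]],
    [[0, 0, 0], [0, 0, 0]],
    [[0, 0, 0], [0, 0, 0]],
    [[0, 0, 0], [0, 0, 0]],
    [[0, 0, 0], [0, 0, 0]]
  ]
}}

```text
time: 22.2
tool_pos: [0.5335, -0.2283, 0.0709]
ee_rot: [0.0, 0.736, 0.677, 0.0]
contact_force: [0.2, 0.5, -0.5]
grip_width: 0.0851
gripper_force: 0.0
```

Emit:
{"fn": "drive_tool", "kwargs": {
  "motion": [
    [[0, 0, -0.01], [0, 0, 0]],
    [[0, 0, -0.02], [0, 0, 0]],
    [[0, 0, -0.03], [0, 0, 0]],
    [[0, 0, -0.03], [0, 0, 0]],
    [[0, 0, -0.04], [0, 0, 0]],
    [[0, 0, -0.04], [0, 0, 0]],
    [[0.03, -0.01, 0], [0, 0, 0]],
    [[0.045, -0.01, 0], [0, 0, 0]],
    [[0.045, -0.01, 0], [0, 0, 0]],
    [[0.045, -0.01, 0], [0, 0, 0]],
    [[0.045, -0.01, 0], [0, 0, 0]],
    [[0.045, -0.01, 0], [0, 0, 0]],
    [[0.03, 0, 0], [0, 0, 0]],
    [[0.02, 0, 0], [0, 0, 0]],
    [[0, 0, 0], [0, 0, 0]],
    [[0, 0, 0], [0, 0, 0]]
  ]
}}

```text
time: 23.8
tool_pos: [0.4992, 0.0807, 0.2414]
ee_rot: [0.0, 0.736, 0.677, 0.0]
contact_force: [-0.4, -0.6, 0.5]
grip_width: 0.0852
gripper_force: 0.0
```

```bash
python3 - <<'E'
from h import *
im=camera("scene"); look("scene",["caddy","caddy_grip","keyhole_a","spoon_a","stirrer_glass"])
t=camera("top"); look("top",["caddy","keyhole_a","stirrer_glass"])
a=cv2.resize(im[190:310,310:460,::-1],(400,320),interpolation=cv2.INTER_CUBIC);b=cv2.resize(t[170:290,340:490,::-1],(400,320),interpolation=cv2.INTER_CUBIC)
cv2.imwrite("pics/s5.png",np.hstack([a,b])); delta([.5,-.2,.2],-4.8)
E
```

```text
scene caddy 0.83 [ 0.5269 -0.2332  0.002 ]
scene caddy_grip 0.72 [ 0.535  -0.2327  0.0868]
scene caddy_grip 0.16 [ 0.6275  0.0349 -0.003 ]
scene keyhole_a 0.74 [ 0.5329 -0.1856  0.007 ]
scene keyhole_a 0.63 [ 0.5305 -0.2746  0.0038]
scene spoon_a 0.54 [ 0.6267  0.0394 -0.0055]
scene stirrer_glass 0.63 [ 0.4491  0.3531 -0.0064]
top caddy 0.92 [ 0.539  -0.2324  0.0115]
top keyhole_a 0.8 [ 0.5391 -0.1875  0.0127]
top keyhole_a 0.61 [ 0.5318 -0.2712  0.0086]
top stirrer_glass 0.55 [0.4529 0.3534 0.    ]
shift [-0.2793  0.0244  0.0409] rot [-0.    0.   -0.02]
t 24.3 tcp [0.4992 0.0804 0.2409] F [ 0.1 -0.  -0.7] M [-0.05  0.02  0.04] w 0.0847 gf 0.0
```

View pics/s5.png

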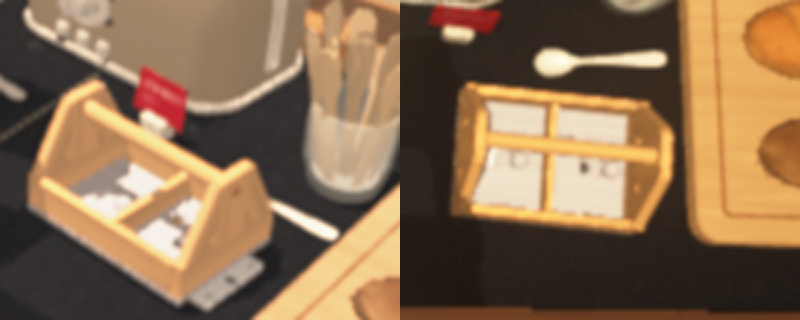

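Both heads show at the slot ends, at (520,160) and (607,168) on the right, with the big ends vacated. I'll zoom in to verify the pin.

```bash
python3 - <<'E'
from h import *
t=camera("top")
print([(d["conf"],w("top",d["xyz"]).round(4)) for d in place_of("catch","top")])
a=rect("top",.48,.60,-.31,-.15,.012,5000)
m=camera_model("top");q=np.array([.5315+.02,-.248-.0017,.0155,1]);c=m["camera_matrix"]@(np.linalg.inv(m["T"])@q)[:3];print(c[:2]/c[2])
cv2.imwrite("pics/t6.png",cv2.convertScaleAbs(cv2.resize(a,(800,600)),alpha=.75))
E
```

```text
Traceback (most recent call last):
ValueError: it knows: caddy, caddy_grip, keyhole, mount, spoon, stirrer_glass, stud_line
```

```bash
python3 - <<'E'
from h import *
a=rect("top",.48,.60,-.31,-.15,.012,5000)
cv2.imwrite("pics/t6.png",cv2.convertScaleAbs(cv2.resize(a,(800,600)),alpha=.75))
E
```

```text
(no output)
```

View pics/t6.png

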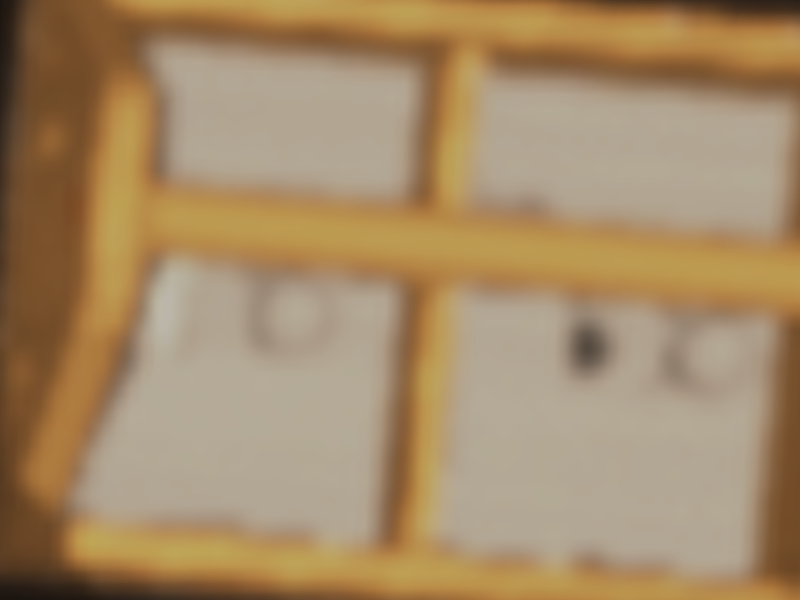

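The stud heads at (292,310) and (708,350) put the stud middle at y ≈ -0.2475. The caddy's middle is at about -0.2293, so it is 18 mm home, against the firm stop. The pin hole is partly hidden under the dowel near (515,220), consistent with lock. Handing in.

```bash
python3 -c "
from plant import *
print(sign_off())"
```

```text
the job is handed in; nothing more can be done
None
```

I slid the caddy about 18 mm home on the stud mount until it stopped firmly, released it, moved the arm clear and handed the job in. The dowel hid the catch pin, so I inferred the lock from the stop and the 18 mm of travel.

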